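# Set a dosing pump's blank feed selector by counting clicks, then start it

## Task

The round feed selector on the dosing pump has no marks, so set it by feel: turn it back counter-clockwise until it just rests against its end stop, without forcing the stop, then turn it clockwise exactly five clicks from the stop and leave it settled in that click. With the selector at five, and not before, press the start key fully down and let it come up again; leave the glassware and the other things around the pump where they stand.

Things in the scene. Friction and masses are not known exactly. Their poses are not given: they have to be found in the camera images.
- pump: dosing pump fixed to the worktop: white box 120 mm (x) by 190 mm (y) by 80 mm high, flat metal top panel, round pump head on its front (-x), reaching 17 mm out. Origin at the centre of its underside, z up. On the panel stand the feed selector (ribbed round knob, at y = +42 mm) and the start key (at y = -55 mm); nothing else there is higher than 2 mm
- selector_grip (a point): grip point on the upright axis of the feed selector, 23 mm above the pump's panel; this point belongs to the pump and does not turn. The selector is a blank black ribbed round knob, 40 mm in diameter, 6 to 36 mm above the panel, no pointer. Grip across its diameter from above at any yaw, fingertips clear of the panel. 12 clicks from stop to stop; it starts in any click from 2 to 7, unseen
- selector_foot (a point): foot of the selector's axis on the panel; does not turn. Detents every 24 deg (0.419 rad): leaving one takes 0.15 to 0.25 N m, falling along the step, then it pulls itself into the next; let go, it falls into the nearest. The counter-clockwise stop (seen from above) at click 0 is springy, adding about 5 N m per rad to the detent; forced (not allowed) 0.12 rad past it, about 0.7 N m in all
- contact_slide (a joint): what the selector is truly set to: position of a contact slide hidden in the pump, 0.005 mm for each click clockwise from the counter-clockwise stop (0 at the stop, 0.000025 m at the fifth click, below 0 when pushed past the stop). Its travel is far smaller than the measuring noise: the reading does not tell the click
- start_key_top (a point): centre of the top face of the start key: a round black key 26 mm in diameter in a grey ring, its top 22 mm above the pump's panel; pressed straight down
- start_key (a joint): travel of the start key in m: 0 released, 0.006 fully down (a spring, 1.5 N at first and 5 N fully down); counts as pressed beyond 0.004; springs back when let go
- beaker_small: clear glass beaker, 56 mm wide, 69 mm high, behind the pump; origin at the centre of its underside
- beaker_wide: clear glass beaker, 60 mm wide, 74 mm high, left of the pump; origin at the centre of its underside
- weighing_boat: shallow square white weighing boat, 70 mm wide, 18 mm high; origin at the centre of its underside
- timer: flat white bench timer, 62 by 65 mm, 18 mm high, in front and left of the pump; origin at the centre of its underside
- brown_jar: small brown jar with black cap, 52 mm wide, 89 mm high, behind the pump; origin at the centre of its underside

How it is judged:
By the outcome, as a careful person would: the job done as asked, in the order asked, and still so for the second after the job is handed in, with the robot touching nothing.
It also fails if it takes over 72 s, if anything falls off the work surface, if the arm or the gripper's body presses on something with over 40 N, if the wrist force passes 120 N, or if a joint passes its speed limit or range.

## Robot

A 7-joint arm with a two-finger parallel gripper is mounted at the origin on a cart in front of the work surface, level with it; the furniture and walls round the work are solid. World frame = base frame: x ahead of the robot, y to its left, z up, the work surface at z = 0. Lengths are in m, angles in rad, forces in N, time in s.
With the tool pointing down it reaches from about 0.4 to 0.875 m from the base axis. Payload 4.4 kg.
Tool frame: the origin (TCP) lies at the centre of the arm's flange, where the gripper is bolted on; the fingertips stand 173 mm ahead of it and the grasp point (between the pads) lies 155 mm ahead of it; x points along the fingers, y is the direction in which the jaws open and shut, and the axes are right-handed (so a half turn about x gives the same grasp; the last joint's range is limited). The gripper opens to 85 mm and grips with 20 to 120 N. Pads are 22 mm wide; open, the fingers measure 114 mm over their backs; the gripper's body (76 mm by 85 mm) begins 54 mm behind the grasp point. The pads swing forward as they close: fully open they stand 13 mm farther back than shut.
Start: joints at [1.211, 0.628, 0.038, 1.517, -0.027, 0.996, -0.02], TCP at [0.188, -0.622, 0.405] pointing down, gripper open.
Joint ranges: [-3.06, 3.06], [-0.37, 2.12], [-1.25, 1.32], [0.18, 2.47], [-1.1, 4.24], [0.23, 1.98], [-2.94, 2.94]. Speed limits (rad/s): [2.57, 2.57, 3.14, 3.14, 3.14, 3.14, 3.14].

## Interface

Orientations are given as a unit quaternion [w, x, y, z].
In Python, from workcell import * gives the robot as it stands.
- The arm moves only by the tool drive_tool, never from a script. Its argument "commands" is a list of rows, each an object with "xyz": the shift along the tool's x, y, z in cm, a list of three; "turn": the turn, a rotation vector about the tool's x, y, z in rad, a list of three. In form: [{"xyz": [dx, dy, dz], "turn": [rx, ry, rz]}, ...]. A call has exactly 10 rows; each row is the pose to reach, as a shift and turn from the pose commanded when the call began, along the tool's axes at that moment; what a row does not reach only later rows make up. A row lasts 1/10 s, in which the tool goes at most 50 mm and 8.59 degrees, less where a joint would pass 70% of its speed; a pose out of reach is approached as far as the arm can. A call with a gripper value outside its range is refused whole. "jaw" is the gripper's target within -1 to 1 (shut at 1, half-way at 0, fully open at -1), set as the call begins (left out, the last holds). The fingers move at their own pace and stop on an object; the grip force is fixed at half the most. Time passes only in rows, so rows that repeat a pose let the fingers close, or fill a call up. It gives the time, the measured TCP pose, the force and the opening at its end, in the units of the state.
- get_state(): the state, without advancing time (a new reading comes with each control period).
- snapshot(name): name is "scene" or "side" or "wrist"; returns (picture, depth): 420x560x3 uint8, red, green, blue; 420x560 float32, m along the optical axis (not along the pixel's ray), 0 where there is no reading.
- camera_params(name): a dict with "intrinsics" (3x3 intrinsics, pixels), "extrinsics" (4x4, takes a point from camera to world coordinates). Camera axes: x right, y down, z forward; pixel columns grow to the right and rows downward; lengths in m; the calibration is good to about 2 mm. A picture is of the moment at which its call begins: read the wrist's pose just before it. camera_params takes no time and is no camera call; for the wrist camera it gives the pose at the moment of the call.
- sign_off(): hands the job in, once; it reports no verdict.
The state is a dict: "clock": time; "q": joint angles; "qd": joint speeds; "joint_efforts": joint torques, N m; "tcp_pos": TCP position; "tcp_rot": TCP orientation; "force": force on the tool from outside, world axes, zero at the start; "torque": the same for the moment, N m; "opening": finger opening in m.
Only numpy, scipy, OpenCV 4.12 (cv2) and the standard library are available. Lean on these libraries where they do the work, as an engineer would, in place of code of your own. Each camera call takes 0.05 s, during which the arm holds its last target.

## Working session

There is one attempt and no reset: what is moved stays moved. The work goes in short steps, Python scripts to look and compute and a tool call to move; the robot and the scene stay as the last step left them, time stands still between calls to the robot, and variables do not carry over. Pictures are saved under pics/ and viewed, and the job is handed in when it is done.

Besides the shell and the picture viewer there is one more tool, called after "Emit:" by a JSON object that holds its "op" and its "data", one argument or row to a line. drive_tool: Moves the arm, as the interface text tells. Its arguments: {"type":"object","properties":{"commands":{"type":"array"},"jaw":{"type":"number"}},"required":["commands"]}

```bash
mkdir -p pics; cat > h.py <<'E'
import numpy as np, cv2
from workcell import *
np.set_printoptions(precision=4,suppress=True)
def shot(n,f):
    p,d=snapshot(n); cv2.imwrite('pics/'+f+'.png',p[:,:,::-1]); np.save('pics/'+f+'.npy',d); return p,d
def ray(cp,uv,z):
    K=np.array(cp['intrinsics']);T=np.array(cp['extrinsics'])
    r=T[:3,:3]@np.linalg.inv(K)@np.array([uv[0],uv[1],1.]);o=T[:3,3]
    return o+r*(z-o[2])/r[2]
E
python3 - <<'E'
from h import *
s=get_state();print(s)
shot('scene','s0');shot('side','d0')
for n in('scene','side'):print(camera_params(n))
E
```

```text
{'clock': 0.0, 'q': array([ 1.2112,  0.6294,  0.0384,  1.5184, -0.027 ,  0.9963, -0.02  ]), 'qd': array([ 0.0006, -0.0004, -0.0016, -0.0008,  0.0009,  0.0026,  0.0014]), 'joint_efforts': array([  0.0001, -56.3421,   1.226 , -19.3452,   0.011 ,   0.0104,
         0.    ]), 'tcp_pos': array([ 0.1882, -0.6218,  0.4038]), 'tcp_rot': array([-0.1028, -0.6994, -0.1042,  0.6996]), 'force': array([ 1.231 , -0.301 ,  0.8053]), 'torque': array([-0.0106, -0.0379, -0.0399]), 'opening': 0.08537207427404468}
{'intrinsics': array([[517.4855,   0.    , 278.6545],
       [  0.    , 517.4855, 213.4362],
       [  0.    ,   0.    ,   1.    ]]), 'extrinsics': array([[-0.3517, -0.7409,  0.5721,  0.0027],
       [-0.9361,  0.2798, -0.213 ,  0.2466],
       [-0.0023, -0.6105, -0.792 ,  0.9275],
       [ 0.    ,  0.    ,  0.    ,  1.    ]])}
{'intrinsics': array([[406.9611,   0.    , 287.716 ],
       [  0.    , 406.9611, 209.5634],
       [  0.    ,   0.    ,   1.    ]]), 'extrinsics': array([[ 1.    , -0.0014,  0.0059,  0.5953],
       [-0.0059, -0.4051,  0.9143, -0.7535],
       [ 0.0011, -0.9143, -0.4051,  0.4328],
       [ 0.    ,  0.    ,  0.    ,  1.    ]])}
```

View pics/s0.png

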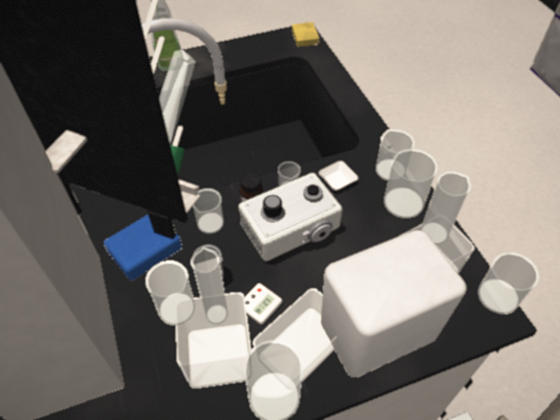

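View pics/d0.png

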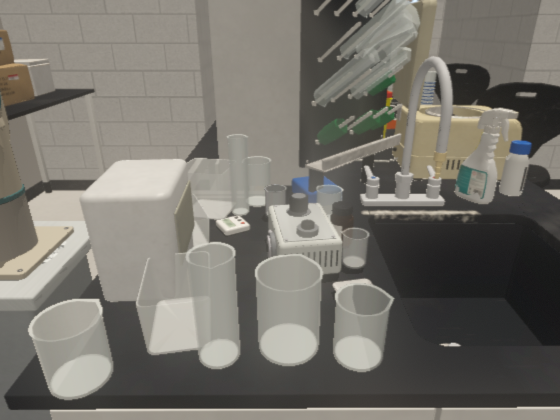

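```bash
python3 - <<'E'
from h import *
a=cv2.imread('pics/s0.png');b=cv2.imread('pics/d0.png')
cv2.imwrite('pics/s0z.png',cv2.resize(a[150:270,220:380],None,fx=5,fy=5,interpolation=cv2.INTER_CUBIC))
cv2.imwrite('pics/d0z.png',cv2.resize(b[170:290,250:400],None,fx=5,fy=5,interpolation=cv2.INTER_CUBIC))
# point cloud heights: map
cp=camera_params('scene');K=cp['intrinsics'];T=cp['extrinsics']
d=np.load('pics/s0.npy');v,u=np.mgrid[:420,:560]
P=np.stack([(u-K[0,2])/K[0,0]*d,(v-K[1,2])/K[1,1]*d,d],-1)@T[:3,:3].T+T[:3,3]
np.save('pics/P0.npy',P)
for (x,y) in [(272,200),(272,205),(313,189),(290,205),(300,210),(330,200),(260,215),(395,260),(440,260),(340,290),(110,150),(180,200),(70,300),(207,200),(100,350)]:print((x,y),P[y,x],d[y,x])
E
```

```text
(272, 200) [0.6242 0.0294 0.1181] 1.0428269
(272, 205) [0.6115 0.034  0.1188] 1.034083
(313, 189) [ 0.6341 -0.0653  0.102 ] 1.0814481
(290, 205) [ 0.6254 -0.0106  0.0827] 1.0800431
(300, 210) [ 0.6063 -0.0254  0.082 ] 1.0728345
(330, 200) [ 0.6103 -0.0953  0.0799] 1.0917318
(260, 215) [0.6236 0.0564 0.0815] 1.0657454
(395, 260) [ 0.3688 -0.0954  0.1999] 0.8585114
(440, 260) [ 0.3419 -0.1644  0.2012] 0.85676366
(340, 290) [0.3489 0.0141 0.2015] 0.82248
(110, 150) [0.7105 0.2991 0.2753] 0.910271
(180, 200) [0.6302 0.2067 0.1882] 0.95297205
(70, 300) [0.4191 0.3956 0.2971] 0.70574635
(207, 200) [0.7277 0.1439 0.0487] 1.1326808
(100, 350) [0.404  0.3948 0.1602] 0.80569166
```

View pics/s0z.png

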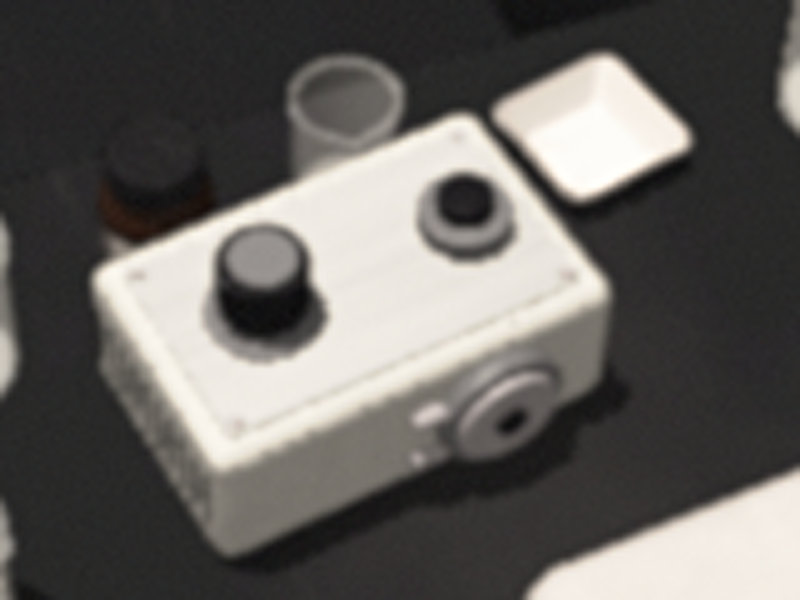

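View pics/d0z.png

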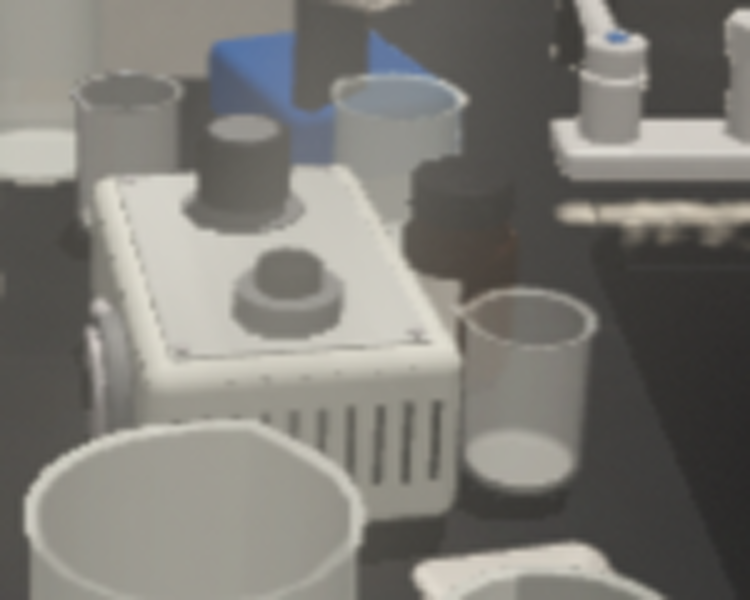

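```bash
python3 - <<'E'
from h import *
from scipy.spatial.transform import Rotation as R
cs=camera_params('scene');cd=camera_params('side')
print('knob',ray(cs,(272.6,201.6),.116),ray(cd,(298.8,195.6),.116))
print('key',ray(cs,(312.8,189.4),.102),ray(cd,(308,222.4),.102))
print('jar top',ray(cs,(251,179),.089),'small',ray(cs,(289,170),.069))
w=np.array([-0.1028,-0.6994,-0.1042,0.6996]);print(R.from_quat(w[[1,2,3,0]]).as_matrix())
P=np.load('pics/P0.npy').reshape(-1,3)
for lo,hi in((.15,.25),(.25,.4),(.4,.9)):
  for x0 in np.arange(0.2,1.0,.1):
    m=(P[:,2]>lo)&(P[:,2]<hi)&(P[:,0]>x0)&(P[:,0]<x0+.1)
    if m.sum()>30: print(lo,round(x0,1),'y',np.unique(np.round(P[m,1],1)))
E
```

```text
knob [0.6214 0.0291 0.116 ] [0.6234 0.0333 0.116 ]
key [ 0.6332 -0.0645  0.102 ] [ 0.6377 -0.0663  0.102 ]
jar top [0.7173 0.0439 0.089 ] small [ 0.7297 -0.0492  0.069 ]
[[-0.0006  0.2896 -0.9572]
 [ 0.0019 -0.9572 -0.2896]
 [-1.     -0.002  -0.    ]]
0.15 0.2 y [-0.2 -0.1  0. ]
0.15 0.3 y [-0.2 -0.1  0.   0.4  0.5]
0.15 0.4 y [-0.3 -0.2 -0.1 -0.   0.2  0.4  0.5]
0.15 0.5 y [-0.3  0.2  0.4]
0.15 0.6 y [0.2 0.3 0.4]
0.15 0.7 y [0.2 0.3 0.4]
0.15 0.8 y [0.  0.1 0.4]
0.15 0.9 y [0.  0.1]
0.25 0.3 y [0.4 0.5]
0.25 0.4 y [0.4 0.5]
0.25 0.5 y [0.4]
0.25 0.6 y [0.2 0.3 0.4]
0.25 0.7 y [0.1 0.2 0.3 0.4]
0.25 0.8 y [0.  0.1 0.2 0.4]
0.25 0.9 y [0.  0.1 0.2]
0.4 0.3 y [0.4]
0.4 0.4 y [0.4]
0.4 0.5 y [0.4]
0.4 0.6 y [0.2 0.3 0.4]
0.4 0.7 y [0.1 0.2 0.3 0.4]
0.4 0.8 y [0.2 0.4]
```

Emit:
{"op": "drive_tool", "data": {
  "commands": [
    {"xyz":[-5,0,0],"turn":[0,0,0]},
    {"xyz":[-5,-4,-4],"turn":[0,0,0]},
    {"xyz":[-5,-7,-8],"turn":[0,0,0]},
    {"xyz":[-5,-10,-12],"turn":[0,0,0]},
    {"xyz":[-5,-13,-16],"turn":[0,0,0]},
    {"xyz":[-5,-16,-20],"turn":[0,0,0]},
    {"xyz":[-5,-19,-24],"turn":[0,0,0]},
    {"xyz":[-5,-22,-27],"turn":[0,0,0]},
    {"xyz":[-5,-25,-30],"turn":[0,0,0]},
    {"xyz":[-5,-28,-34],"turn":[0,0,0]}
  ],
  "jaw": -1
}}

```text
clock: 1.1
tcp_pos: [0.4323, -0.2544, 0.4546]
tcp_rot: [-0.103, -0.699, -0.103, 0.7]
force: [2.0, -1.2, 0.1]
opening: 0.0855
```

Emit:
{"op": "drive_tool", "data": {
  "commands": [
    {"xyz":[0,-3,-4],"turn":[0,0,0]},
    {"xyz":[0,-6,-8],"turn":[0,0,0]},
    {"xyz":[0,-9,-11],"turn":[0,0,0]},
    {"xyz":[0,-12,-14],"turn":[0,0,0]},
    {"xyz":[0,-15,-18],"turn":[0,0,0]},
    {"xyz":[0,-18,-21],"turn":[0,0,0]},
    {"xyz":[0,-21.9,-26.5],"turn":[0,0,0]},
    {"xyz":[0,-21.9,-26.5],"turn":[0,0,0]},
    {"xyz":[0,-21.9,-26.5],"turn":[0,0,0]},
    {"xyz":[0,-21.9,-26.5],"turn":[0,0,0]}
  ]
}}

```text
clock: 2.1
tcp_pos: [0.6225, 0.0302, 0.454]
tcp_rot: [-0.104, -0.699, -0.103, 0.7]
force: [-1.5, -0.8, -0.5]
opening: 0.0854
```

```bash
python3 - <<'E'
from h import *
s=get_state();print(s)
cp=camera_params('wrist');shot('wrist','w1');print(cp)
E
```

```text
{'clock': 2.1, 'q': array([-0.0415,  0.5428, -0.0852,  1.5316,  0.0511,  1.0712, -1.4161]), 'qd': array([ 0.0248, -0.0152,  0.0199,  0.016 ,  0.0022,  0.0007, -0.0018]), 'joint_efforts': array([ -1.7266, -52.2358,  -1.3643, -20.6442,  -0.152 ,  -0.0753,
        -0.0121]), 'tcp_pos': array([0.6225, 0.0302, 0.454 ]), 'tcp_rot': array([-0.1038, -0.6988, -0.1032,  0.7002]), 'force': array([-1.5384, -0.7595, -0.4627]), 'torque': array([-0.0631,  0.0083, -0.0492]), 'opening': 0.08535954830837705}
{'intrinsics': array([[310.672 ,   0.    , 280.4591],
       [  0.    , 310.672 , 211.3067],
       [  0.    ,   0.    ,   1.    ]]), 'extrinsics': array([[ 0.2897, -0.9064, -0.3075,  0.7019],
       [-0.9571, -0.2744, -0.0928,  0.0532],
       [-0.0003,  0.3212, -0.947 ,  0.4234],
       [ 0.    ,  0.    ,  0.    ,  1.    ]])}
```

View pics/w1.png

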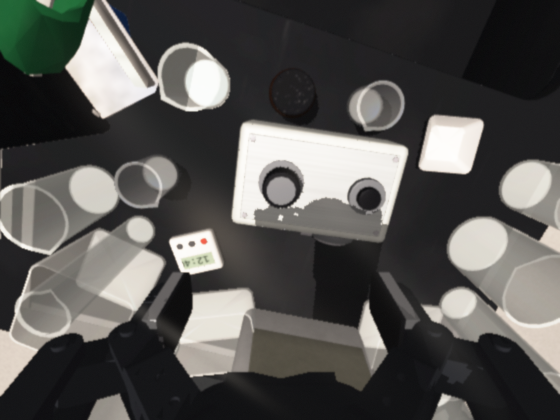

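```bash
python3 - <<'E'
from h import *
cp=camera_params('wrist')
a=cv2.imread('pics/w1.png')
cv2.imwrite('pics/w1z.png',cv2.resize(a[115:245,225:415],None,fx=4,fy=4,interpolation=cv2.INTER_CUBIC))
print(ray(cp,(282,188),.116),ray(cp,(370,198.5),.102))
E
```

```text
[0.6264 0.0277 0.116 ] [ 0.6391 -0.0676  0.102 ]
```

View pics/w1z.png

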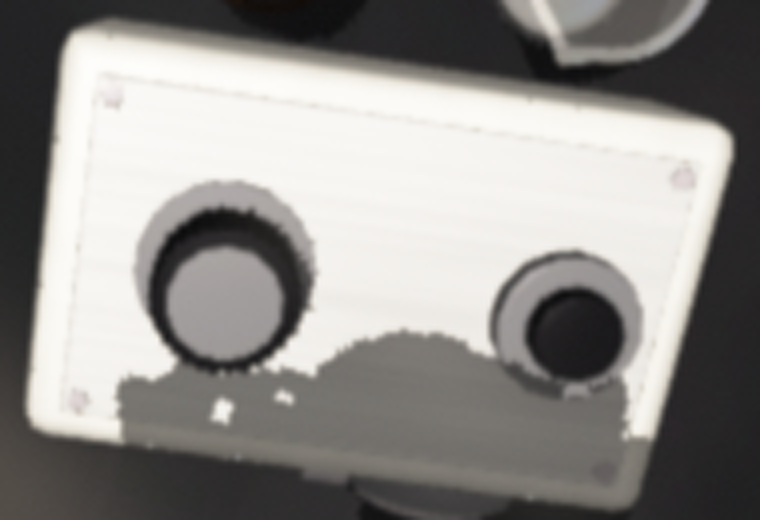

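Emit:
{"op": "drive_tool", "data": {
  "commands": [
    {"xyz":[4,0,0],"turn":[0,0,0]},
    {"xyz":[8,0,0],"turn":[0,0,0]},
    {"xyz":[12,0,0],"turn":[0,0,0]},
    {"xyz":[15,0,0],"turn":[0,0,0]},
    {"xyz":[17,0,0],"turn":[0,0,0]},
    {"xyz":[18,0,0],"turn":[0,0,0]},
    {"xyz":[19,0,0],"turn":[0,0,0]},
    {"xyz":[19.3,0,0],"turn":[0,0,0]},
    {"xyz":[19.3,0,0],"turn":[0,0,0]},
    {"xyz":[19.3,0,0],"turn":[0,0,0]}
  ]
}}

```text
clock: 3.15
tcp_pos: [0.6232, 0.0306, 0.2627]
tcp_rot: [0.104, 0.7, 0.103, -0.699]
force: [1.3, 0.4, 0.5]
opening: 0.0852
```

```bash
cat >> h.py <<'E'
def stat(n=1):
    from scipy.spatial.transform import Rotation as R
    F=[];Tq=[];J=[]
    for i in range(n):
        if i: snapshot('side')
        s=get_state();F.append(s['force']);Tq.append(s['torque']);J.append(s['joint_efforts'][6])
    w=np.array(s['tcp_rot']);M=R.from_quat(w[[1,2,3,0]]).as_matrix()
    print('t',round(s['clock'],2),'pos',s['tcp_pos'],'yawCCWdeg',round(np.degrees(np.arctan2(M[1,1],M[0,1])),2),'q7',round(s['q'][6],3),'op',round(s['opening'],4),'F',np.mean(F,0),'T',np.mean(Tq,0),'sdTz',np.std(Tq,0)[2],'j7',np.round(J,3))
E
python3 - <<'E'
from h import *
shot('side','d2');shot('wrist','w2');stat(3)
E
```

```text
t 3.35 pos [0.6231 0.0307 0.2624] yawCCWdeg -73.16 q7 -1.443 op 0.0853 F [-0.3699 -0.2365 -0.2416] T [-0.0034  0.0007 -0.0206] sdTz 0.050370531528204365 j7 [0. 0. 0.]
```

View pics/d2.png

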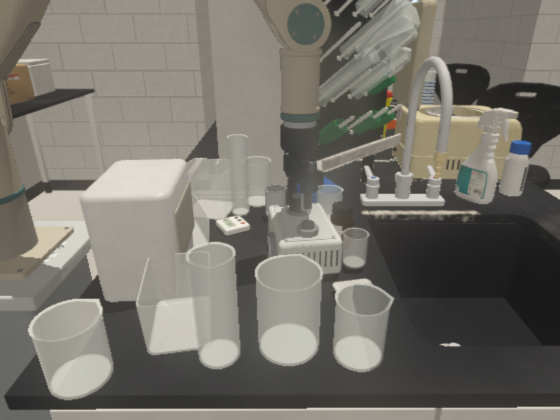

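View pics/w2.png

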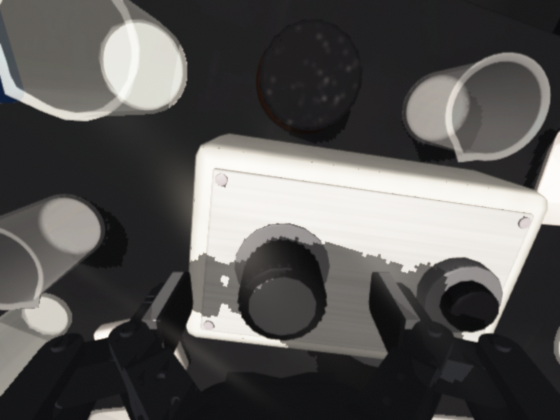

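Emit:
{"op": "drive_tool", "data": {
  "commands": [
    {"xyz":[0,0,0],"turn":[0,0,0]},
    {"xyz":[0,0,0],"turn":[0,0,0]},
    {"xyz":[0,0,0],"turn":[0,0,0]},
    {"xyz":[0,0,0],"turn":[0,0,0]},
    {"xyz":[0,0,0],"turn":[0,0,0]},
    {"xyz":[0,0,0],"turn":[0,0,0]},
    {"xyz":[0,0,0],"turn":[0,0,0]},
    {"xyz":[0,0,0],"turn":[0,0,0]},
    {"xyz":[0,0,0],"turn":[0,0,0]},
    {"xyz":[0,0,0],"turn":[0,0,0]}
  ],
  "jaw": 1
}}

```text
clock: 4.35
tcp_pos: [0.623, 0.0301, 0.2623]
tcp_rot: [0.104, 0.7, 0.103, -0.699]
force: [-1.2, -2.4, 4.3]
opening: 0.0384
```

```bash
python3 - <<'E'
from h import *
stat(4)
E
```

```text
t 4.5 pos [0.623  0.03   0.2622] yawCCWdeg -73.19 q7 -1.443 op 0.0382 F [-0.9489 -1.9394  5.2076] T [-0.44    0.2367  0.0088] sdTz 0.03950329608122994 j7 [-0.01 -0.01 -0.01 -0.01]
```

Emit:
{"op": "drive_tool", "data": {
  "commands": [
    {"xyz":[0,0,0],"turn":[-0.015,0,0]},
    {"xyz":[0,0,0],"turn":[-0.03,0,0]},
    {"xyz":[0,0,0],"turn":[-0.045,0,0]},
    {"xyz":[0,0,0],"turn":[-0.06,0,0]},
    {"xyz":[0,0,0],"turn":[-0.07,0,0]},
    {"xyz":[0,0,0],"turn":[-0.07,0,0]},
    {"xyz":[0,0,0],"turn":[-0.07,0,0]},
    {"xyz":[0,0,0],"turn":[-0.07,0,0]},
    {"xyz":[0,0,0],"turn":[-0.07,0,0]},
    {"xyz":[0,0,0],"turn":[-0.07,0,0]}
  ]
}}

```text
clock: 5.5
tcp_pos: [0.623, 0.03, 0.2622]
tcp_rot: [0.128, 0.696, 0.127, -0.695]
force: [-1.8, -2.1, 5.5]
opening: 0.0387
```

```bash
python3 - <<'E'
from h import *
stat(4)
E
```

```text
t 5.65 pos [0.623  0.0301 0.2623] yawCCWdeg -69.21 q7 -1.392 op 0.0381 F [-1.0331 -2.1027  5.4902] T [-0.4297  0.2272 -0.1019] sdTz 0.016325703389254143 j7 [0.073 0.073 0.074 0.074]
```

Emit:
{"op": "drive_tool", "data": {
  "commands": [
    {"xyz":[0,0,0],"turn":[-0.015,0,0]},
    {"xyz":[0,0,0],"turn":[-0.03,0,0]},
    {"xyz":[0,0,0],"turn":[-0.045,0,0]},
    {"xyz":[0,0,0],"turn":[-0.06,0,0]},
    {"xyz":[0,0,0],"turn":[-0.07,0,0]},
    {"xyz":[0,0,0],"turn":[-0.07,0,0]},
    {"xyz":[0,0,0],"turn":[-0.07,0,0]},
    {"xyz":[0,0,0],"turn":[-0.07,0,0]},
    {"xyz":[0,0,0],"turn":[-0.07,0,0]},
    {"xyz":[0,0,0],"turn":[-0.07,0,0]}
  ]
}}

```text
clock: 6.65
tcp_pos: [0.623, 0.03, 0.2623]
tcp_rot: [0.152, 0.691, 0.152, -0.69]
force: [0.1, -1.6, 5.7]
opening: 0.0382
```

```bash
python3 - <<'E'
from h import *
stat(2)
E
```

```text
t 6.7 pos [0.623  0.0301 0.2623] yawCCWdeg -65.19 q7 -1.341 op 0.0384 F [-0.1989 -1.7698  5.4452] T [-0.426   0.2151 -0.0519] sdTz 0.01811723845640887 j7 [0.077 0.077]
```

Emit:
{"op": "drive_tool", "data": {
  "commands": [
    {"xyz":[0,0,0],"turn":[-0.015,0,0]},
    {"xyz":[0,0,0],"turn":[-0.03,0,0]},
    {"xyz":[0,0,0],"turn":[-0.045,0,0]},
    {"xyz":[0,0,0],"turn":[-0.06,0,0]},
    {"xyz":[0,0,0],"turn":[-0.07,0,0]},
    {"xyz":[0,0,0],"turn":[-0.07,0,0]},
    {"xyz":[0,0,0],"turn":[-0.07,0,0]},
    {"xyz":[0,0,0],"turn":[-0.07,0,0]},
    {"xyz":[0,0,0],"turn":[-0.07,0,0]},
    {"xyz":[0,0,0],"turn":[-0.07,0,0]}
  ]
}}

```text
clock: 7.7
tcp_pos: [0.623, 0.0301, 0.2623]
tcp_rot: [0.176, 0.685, 0.176, -0.685]
force: [-0.6, -2.3, 4.8]
opening: 0.0382
```

```bash
python3 - <<'E'
from h import *
stat(2)
E
```

```text
t 7.75 pos [0.623  0.0301 0.2622] yawCCWdeg -61.17 q7 -1.289 op 0.0384 F [-0.4252 -2.4111  5.1638] T [-0.3843  0.1988 -0.0208] sdTz 0.002300277332912928 j7 [0.012 0.012]
```

Emit:
{"op": "drive_tool", "data": {
  "commands": [
    {"xyz":[0,0,0],"turn":[-0.015,0,0]},
    {"xyz":[0,0,0],"turn":[-0.03,0,0]},
    {"xyz":[0,0,0],"turn":[-0.045,0,0]},
    {"xyz":[0,0,0],"turn":[-0.06,0,0]},
    {"xyz":[0,0,0],"turn":[-0.07,0,0]},
    {"xyz":[0,0,0],"turn":[-0.07,0,0]},
    {"xyz":[0,0,0],"turn":[-0.07,0,0]},
    {"xyz":[0,0,0],"turn":[-0.07,0,0]},
    {"xyz":[0,0,0],"turn":[-0.07,0,0]},
    {"xyz":[0,0,0],"turn":[-0.07,0,0]}
  ]
}}

```text
clock: 8.75
tcp_pos: [0.623, 0.0301, 0.2623]
tcp_rot: [0.2, 0.678, 0.2, -0.678]
force: [-0.8, -2.1, 5.5]
opening: 0.0383
```

```bash
python3 - <<'E'
from h import *
stat(2)
E
```

```text
t 8.8 pos [0.623  0.0301 0.2623] yawCCWdeg -57.12 q7 -1.238 op 0.0383 F [-0.5293 -1.8156  5.7248] T [-0.3662  0.2162  0.1399] sdTz 0.02401802472192721 j7 [-0.159 -0.159]
```

Emit:
{"op": "drive_tool", "data": {
  "commands": [
    {"xyz":[0,0,0],"turn":[-0.07,0,0]},
    {"xyz":[0,0,0],"turn":[-0.14,0,0]},
    {"xyz":[0,0,0],"turn":[-0.21,0,0]},
    {"xyz":[0,0,0],"turn":[-0.28,0,0]},
    {"xyz":[0,0,0],"turn":[-0.35,0,0]},
    {"xyz":[0,0,0],"turn":[-0.42,0,0]},
    {"xyz":[0,0,0],"turn":[-0.49,0,0]},
    {"xyz":[0,0,0],"turn":[-0.558,0,0]},
    {"xyz":[0,0,0],"turn":[-0.558,0,0]},
    {"xyz":[0,0,0],"turn":[-0.558,0,0]}
  ]
}}

```text
clock: 9.8
tcp_pos: [0.623, 0.03, 0.2623]
tcp_rot: [0.379, 0.597, 0.379, -0.597]
force: [-0.9, -2.2, 5.9]
opening: 0.0381
```

```bash
python3 - <<'E'
from h import *
stat(2)
E
```

```text
t 9.85 pos [0.623  0.03   0.2623] yawCCWdeg -25.18 q7 -0.823 op 0.0383 F [-0.9808 -1.9521  5.8309] T [-0.3574  0.2875  0.0436] sdTz 0.0009819418270785966 j7 [-0.04 -0.05]
```

Emit:
{"op": "drive_tool", "data": {
  "commands": [
    {"xyz":[0,0,0],"turn":[-0.015,0,0]},
    {"xyz":[0,0,0],"turn":[-0.03,0,0]},
    {"xyz":[0,0,0],"turn":[-0.045,0,0]},
    {"xyz":[0,0,0],"turn":[-0.06,0,0]},
    {"xyz":[0,0,0],"turn":[-0.07,0,0]},
    {"xyz":[0,0,0],"turn":[-0.07,0,0]},
    {"xyz":[0,0,0],"turn":[-0.07,0,0]},
    {"xyz":[0,0,0],"turn":[-0.07,0,0]},
    {"xyz":[0,0,0],"turn":[-0.07,0,0]},
    {"xyz":[0,0,0],"turn":[-0.07,0,0]}
  ]
}}

```text
clock: 10.85
tcp_pos: [0.623, 0.0301, 0.2623]
tcp_rot: [0.4, 0.583, 0.399, -0.583]
force: [-0.9, -2.1, 5.8]
opening: 0.0383
```

```bash
python3 - <<'E'
from h import *
stat(2)
E
```

```text
t 10.9 pos [0.6231 0.03   0.2623] yawCCWdeg -21.2 q7 -0.771 op 0.038 F [-1.0166 -1.934   6.0119] T [-0.4204  0.1945 -0.097 ] sdTz 0.016700161040696763 j7 [0.086 0.086]
```

Emit:
{"op": "drive_tool", "data": {
  "commands": [
    {"xyz":[0,0,0],"turn":[-0.08,0,0]},
    {"xyz":[0,0,0],"turn":[-0.16,0,0]},
    {"xyz":[0,0,0],"turn":[-0.24,0,0]},
    {"xyz":[0,0,0],"turn":[-0.32,0,0]},
    {"xyz":[0,0,0],"turn":[-0.36,0,0]},
    {"xyz":[0,0,0],"turn":[-0.38,0,0]},
    {"xyz":[0,0,0],"turn":[-0.4,0,0]},
    {"xyz":[0,0,0],"turn":[-0.419,0,0]},
    {"xyz":[0,0,0],"turn":[-0.419,0,0]},
    {"xyz":[0,0,0],"turn":[-0.419,0,0]}
  ]
}}

```text
clock: 11.9
tcp_pos: [0.6231, 0.0301, 0.2622]
tcp_rot: [0.512, 0.488, 0.512, -0.488]
force: [-0.7, -1.3, 6.0]
opening: 0.0384
```

```bash
python3 - <<'E'
from h import *
stat(2)
E
```

```text
t 11.95 pos [0.6231 0.0301 0.2623] yawCCWdeg 2.76 q7 -0.451 op 0.0385 F [-0.8713 -1.5419  5.628 ] T [-0.4396  0.1439 -0.3115] sdTz 0.026707039193212573 j7 [0.333 0.331]
```

Emit:
{"op": "drive_tool", "data": {
  "commands": [
    {"xyz":[0,0,0],"turn":[0.01,0,0]},
    {"xyz":[0,0,0],"turn":[0.02,0,0]},
    {"xyz":[0,0,0],"turn":[0.035,0,0]},
    {"xyz":[0,0,0],"turn":[0.035,0,0]},
    {"xyz":[0,0,0],"turn":[0.035,0,0]},
    {"xyz":[0,0,0],"turn":[0.035,0,0]},
    {"xyz":[0,0,0],"turn":[0.035,0,0]},
    {"xyz":[0,0,0],"turn":[0.035,0,0]},
    {"xyz":[0,0,0],"turn":[0.035,0,0]},
    {"xyz":[0,0,0],"turn":[0.035,0,0]}
  ]
}}

```text
clock: 12.95
tcp_pos: [0.6231, 0.03, 0.2623]
tcp_rot: [0.504, 0.497, 0.503, -0.497]
force: [0.2, -2.1, 5.0]
opening: 0.0383
```

```bash
python3 - <<'E'
from h import *
stat(2)
E
```

```text
t 13.0 pos [0.623  0.0301 0.2623] yawCCWdeg 0.76 q7 -0.478 op 0.0382 F [-0.3941 -2.0547  5.4106] T [-0.4081  0.2234 -0.2854] sdTz 0.043081596455007365 j7 [0.273 0.273]
```

Emit:
{"op": "drive_tool", "data": {
  "commands": [
    {"xyz":[0,0,0],"turn":[0.01,0,0]},
    {"xyz":[0,0,0],"turn":[0.02,0,0]},
    {"xyz":[0,0,0],"turn":[0.035,0,0]},
    {"xyz":[0,0,0],"turn":[0.035,0,0]},
    {"xyz":[0,0,0],"turn":[0.035,0,0]},
    {"xyz":[0,0,0],"turn":[0.035,0,0]},
    {"xyz":[0,0,0],"turn":[0.035,0,0]},
    {"xyz":[0,0,0],"turn":[0.035,0,0]},
    {"xyz":[0,0,0],"turn":[0.035,0,0]},
    {"xyz":[0,0,0],"turn":[0.035,0,0]}
  ]
}}

```text
clock: 14.0
tcp_pos: [0.623, 0.0301, 0.2623]
tcp_rot: [-0.495, -0.505, -0.494, 0.505]
force: [-1.0, -0.7, 6.4]
opening: 0.0387
```

```bash
python3 - <<'E'
from h import *
stat(2)
E
```

```text
t 14.05 pos [0.623  0.03   0.2623] yawCCWdeg -1.18 q7 -0.505 op 0.0384 F [-1.0787 -1.2921  6.0176] T [-0.3835  0.2187  0.0122] sdTz 0.014437382555034652 j7 [-0.038 -0.038]
```

Emit:
{"op": "drive_tool", "data": {
  "commands": [
    {"xyz":[0,0,0],"turn":[-0.015,0,0]},
    {"xyz":[0,0,0],"turn":[-0.03,0,0]},
    {"xyz":[0,0,0],"turn":[-0.045,0,0]},
    {"xyz":[0,0,0],"turn":[-0.06,0,0]},
    {"xyz":[0,0,0],"turn":[-0.07,0,0]},
    {"xyz":[0,0,0],"turn":[-0.075,0,0]},
    {"xyz":[0,0,0],"turn":[-0.08,0,0]},
    {"xyz":[0,0,0],"turn":[-0.085,0,0]},
    {"xyz":[0,0,0],"turn":[-0.085,0,0]},
    {"xyz":[0,0,0],"turn":[-0.085,0,0]}
  ]
}}

```text
clock: 15.05
tcp_pos: [0.6231, 0.0301, 0.2623]
tcp_rot: [0.516, 0.484, 0.515, -0.484]
force: [-1.0, -1.5, 5.9]
opening: 0.0381
```

```bash
python3 - <<'E'
from h import *
stat(3)
E
```

```text
t 15.15 pos [0.6231 0.0301 0.2623] yawCCWdeg 3.57 q7 -0.44 op 0.0382 F [-0.894  -1.7858  5.7361] T [-0.4167  0.2038 -0.538 ] sdTz 0.02707085328547342 j7 [0.555 0.554 0.555]
```

Emit:
{"op": "drive_tool", "data": {
  "commands": [
    {"xyz":[0,0,0],"turn":[0.015,0,0]},
    {"xyz":[0,0,0],"turn":[0.03,0,0]},
    {"xyz":[0,0,0],"turn":[0.045,0,0]},
    {"xyz":[0,0,0],"turn":[0.06,0,0]},
    {"xyz":[0,0,0],"turn":[0.07,0,0]},
    {"xyz":[0,0,0],"turn":[0.07,0,0]},
    {"xyz":[0,0,0],"turn":[0.07,0,0]},
    {"xyz":[0,0,0],"turn":[0.07,0,0]},
    {"xyz":[0,0,0],"turn":[0.07,0,0]},
    {"xyz":[0,0,0],"turn":[0.07,0,0]}
  ]
}}

```text
clock: 16.15
tcp_pos: [0.623, 0.0301, 0.2623]
tcp_rot: [-0.499, -0.501, -0.498, 0.502]
force: [0.6, -2.5, 4.9]
opening: 0.0383
```

```bash
python3 - <<'E'
from h import *
stat(2)
E
```

```text
t 16.2 pos [0.6231 0.03   0.2623] yawCCWdeg -0.37 q7 -0.494 op 0.0387 F [-0.3282 -1.8277  5.3955] T [-0.4133  0.2159 -0.1856] sdTz 0.007066452752143848 j7 [0.18 0.18]
```

Emit:
{"op": "drive_tool", "data": {
  "commands": [
    {"xyz":[0,0,0],"turn":[0,0,0]},
    {"xyz":[0,0,0],"turn":[0,0,0]},
    {"xyz":[0,0,0],"turn":[0,0,0]},
    {"xyz":[0,0,0],"turn":[0,0,0]},
    {"xyz":[0,0,0],"turn":[0,0,0]},
    {"xyz":[0,0,0],"turn":[0,0,0]},
    {"xyz":[0,0,0],"turn":[0,0,0]},
    {"xyz":[0,0,0],"turn":[0,0,0]},
    {"xyz":[0,0,0],"turn":[0,0,0]},
    {"xyz":[0,0,0],"turn":[0,0,0]}
  ],
  "jaw": -0.3
}}

```text
clock: 17.2
tcp_pos: [0.6229, 0.0306, 0.2618]
tcp_rot: [0.499, 0.501, 0.499, -0.501]
force: [0.1, 0.7, 0.1]
opening: 0.0557
```

Emit:
{"op": "drive_tool", "data": {
  "commands": [
    {"xyz":[0,0,0],"turn":[0,0,0]},
    {"xyz":[0,0,0],"turn":[0,0,0]},
    {"xyz":[0,0,0],"turn":[0,0,0]},
    {"xyz":[0,0,0],"turn":[0,0,0]},
    {"xyz":[0,0,0],"turn":[0,0,0]},
    {"xyz":[0,0,0],"turn":[0,0,0]},
    {"xyz":[0,0,0],"turn":[0,0,0]},
    {"xyz":[0,0,0],"turn":[0,0,0]},
    {"xyz":[0,0,0],"turn":[0,0,0]},
    {"xyz":[0,0,0],"turn":[0,0,0]}
  ],
  "jaw": 1
}}

```text
clock: 18.2
tcp_pos: [0.623, 0.0307, 0.2621]
tcp_rot: [0.499, 0.501, 0.499, -0.501]
force: [0.4, -0.4, 5.5]
opening: 0.0384
```

```bash
python3 - <<'E'
from h import *
stat(2)
E
```

```text
t 18.25 pos [0.623  0.0307 0.2621] yawCCWdeg -0.29 q7 -0.493 op 0.0382 F [ 0.1814 -0.4727  4.8701] T [-0.0728  0.0778  0.0244] sdTz 0.05440420374134121 j7 [0.003 0.003]
```

Emit:
{"op": "drive_tool", "data": {
  "commands": [
    {"xyz":[0,0,0],"turn":[0.08,0,0]},
    {"xyz":[0,0,0],"turn":[0.16,0,0]},
    {"xyz":[0,0,0],"turn":[0.24,0,0]},
    {"xyz":[0,0,0],"turn":[0.32,0,0]},
    {"xyz":[0,0,0],"turn":[0.38,0,0]},
    {"xyz":[0,0,0],"turn":[0.419,0,0]},
    {"xyz":[0,0,0],"turn":[0.419,0,0]},
    {"xyz":[0,0,0],"turn":[0.419,0,0]},
    {"xyz":[0,0,0],"turn":[0.419,0,0]},
    {"xyz":[0,0,0],"turn":[0.419,0,0]}
  ]
}}

```text
clock: 19.25
tcp_pos: [0.6232, 0.0306, 0.2621]
tcp_rot: [0.384, 0.594, 0.384, -0.593]
force: [0.6, 0.0, 5.7]
opening: 0.0383
```

```bash
python3 - <<'E'
from h import *
stat(2)
E
```

```text
t 19.3 pos [0.6232 0.0306 0.2621] yawCCWdeg -24.26 q7 -0.812 op 0.0382 F [ 0.6037 -0.1064  5.6116] T [-0.1487 -0.0895 -0.0309] sdTz 0.04280577769608623 j7 [0.029 0.028]
```

Emit:
{"op": "drive_tool", "data": {
  "commands": [
    {"xyz":[0,0,0],"turn":[0.02,0,0]},
    {"xyz":[0,0,0],"turn":[0.04,0,0]},
    {"xyz":[0,0,0],"turn":[0.07,0,0]},
    {"xyz":[0,0,0],"turn":[0.07,0,0]},
    {"xyz":[0,0,0],"turn":[0.07,0,0]},
    {"xyz":[0,0,0],"turn":[0.07,0,0]},
    {"xyz":[0,0,0],"turn":[0.07,0,0]},
    {"xyz":[0,0,0],"turn":[0.07,0,0]},
    {"xyz":[0,0,0],"turn":[0.07,0,0]},
    {"xyz":[0,0,0],"turn":[0.07,0,0]}
  ]
}}

```text
clock: 20.3
tcp_pos: [0.6233, 0.0305, 0.2621]
tcp_rot: [0.363, 0.607, 0.363, -0.606]
force: [-0.1, -1.2, 4.7]
opening: 0.0386
```

```bash
python3 - <<'E'
from h import *
stat(2)
E
```

```text
t 20.35 pos [0.6233 0.0305 0.2621] yawCCWdeg -28.26 q7 -0.865 op 0.0382 F [ 0.0113 -0.6542  5.009 ] T [-0.1998 -0.1235  0.0241] sdTz 0.0032270549363128762 j7 [-0.029 -0.029]
```

Emit:
{"op": "drive_tool", "data": {
  "commands": [
    {"xyz":[0,0,0],"turn":[0.08,0,0]},
    {"xyz":[0,0,0],"turn":[0.16,0,0]},
    {"xyz":[0,0,0],"turn":[0.24,0,0]},
    {"xyz":[0,0,0],"turn":[0.32,0,0]},
    {"xyz":[0,0,0],"turn":[0.38,0,0]},
    {"xyz":[0,0,0],"turn":[0.419,0,0]},
    {"xyz":[0,0,0],"turn":[0.419,0,0]},
    {"xyz":[0,0,0],"turn":[0.419,0,0]},
    {"xyz":[0,0,0],"turn":[0.419,0,0]},
    {"xyz":[0,0,0],"turn":[0.419,0,0]}
  ]
}}

```text
clock: 21.35
tcp_pos: [0.6234, 0.0304, 0.2621]
tcp_rot: [0.229, 0.67, 0.228, -0.668]
force: [1.8, -0.8, 6.4]
opening: 0.0384
```

```bash
python3 - <<'E'
from h import *
stat(2)
E
```

```text
t 21.4 pos [0.6234 0.0304 0.2621] yawCCWdeg -52.25 q7 -1.176 op 0.0384 F [ 1.6157 -1.0181  6.0883] T [-0.2328 -0.2812  0.051 ] sdTz 0.03961252353698306 j7 [-0.045 -0.046]
```

Emit:
{"op": "drive_tool", "data": {
  "commands": [
    {"xyz":[0,0,0],"turn":[0.08,0,0]},
    {"xyz":[0,0,0],"turn":[0.16,0,0]},
    {"xyz":[0,0,0],"turn":[0.24,0,0]},
    {"xyz":[0,0,0],"turn":[0.32,0,0]},
    {"xyz":[0,0,0],"turn":[0.38,0,0]},
    {"xyz":[0,0,0],"turn":[0.419,0,0]},
    {"xyz":[0,0,0],"turn":[0.419,0,0]},
    {"xyz":[0,0,0],"turn":[0.419,0,0]},
    {"xyz":[0,0,0],"turn":[0.419,0,0]},
    {"xyz":[0,0,0],"turn":[0.419,0,0]}
  ]
}}

```text
clock: 22.4
tcp_pos: [0.6235, 0.0301, 0.2621]
tcp_rot: [0.085, 0.703, 0.084, -0.701]
force: [1.2, -1.6, 6.0]
opening: 0.0387
```

```bash
python3 - <<'E'
from h import *
stat(2)
E
```

```text
t 22.45 pos [0.6235 0.0301 0.2621] yawCCWdeg -76.26 q7 -1.483 op 0.0385 F [ 1.689  -1.3869  5.3681] T [-0.3772 -0.3325  0.0693] sdTz 0.027463855648727744 j7 [-0.096 -0.097]
```

Emit:
{"op": "drive_tool", "data": {
  "commands": [
    {"xyz":[0,0,0],"turn":[0.08,0,0]},
    {"xyz":[0,0,0],"turn":[0.16,0,0]},
    {"xyz":[0,0,0],"turn":[0.24,0,0]},
    {"xyz":[0,0,0],"turn":[0.32,0,0]},
    {"xyz":[0,0,0],"turn":[0.38,0,0]},
    {"xyz":[0,0,0],"turn":[0.419,0,0]},
    {"xyz":[0,0,0],"turn":[0.419,0,0]},
    {"xyz":[0,0,0],"turn":[0.419,0,0]},
    {"xyz":[0,0,0],"turn":[0.419,0,0]},
    {"xyz":[0,0,0],"turn":[0.419,0,0]}
  ]
}}

```text
clock: 23.45
tcp_pos: [0.6235, 0.0299, 0.2621]
tcp_rot: [-0.063, 0.705, -0.064, -0.704]
force: [1.6, -1.3, 5.7]
opening: 0.0387
```

```bash
python3 - <<'E'
from h import *
stat(2)
E
```

```text
t 23.5 pos [0.6235 0.0299 0.2621] yawCCWdeg -100.29 q7 -1.787 op 0.0385 F [ 1.8485 -1.4181  5.7955] T [-0.4971 -0.2496  0.0252] sdTz 0.005760847581488444 j7 [0.005 0.005]
```

Emit:
{"op": "drive_tool", "data": {
  "commands": [
    {"xyz":[0,0,0],"turn":[0.07,0,0]},
    {"xyz":[0,0,0],"turn":[0.14,0,0]},
    {"xyz":[0,0,0],"turn":[0.21,0,0]},
    {"xyz":[0,0,0],"turn":[0.28,0,0]},
    {"xyz":[0,0,0],"turn":[0.33,0,0]},
    {"xyz":[0,0,0],"turn":[0.35,0,0]},
    {"xyz":[0,0,0],"turn":[0.35,0,0]},
    {"xyz":[0,0,0],"turn":[0.35,0,0]},
    {"xyz":[0,0,0],"turn":[0.35,0,0]},
    {"xyz":[0,0,0],"turn":[0.35,0,0]}
  ]
}}

```text
clock: 24.5
tcp_pos: [0.6234, 0.0297, 0.2621]
tcp_rot: [-0.185, 0.683, -0.185, -0.682]
force: [2.3, -1.8, 5.7]
opening: 0.0387
```

```bash
python3 - <<'E'
from h import *
stat(2)
E
```

```text
t 24.55 pos [0.6234 0.0297 0.2621] yawCCWdeg -120.36 q7 -2.041 op 0.0385 F [ 1.7989 -2.2716  5.7826] T [-0.5359 -0.1726 -0.0814] sdTz 0.015610002358750048 j7 [0.031 0.03 ]
```

Emit:
{"op": "drive_tool", "data": {
  "commands": [
    {"xyz":[0,0,0],"turn":[0.02,0,0]},
    {"xyz":[0,0,0],"turn":[0.04,0,0]},
    {"xyz":[0,0,0],"turn":[0.06,0,0]},
    {"xyz":[0,0,0],"turn":[0.06,0,0]},
    {"xyz":[0,0,0],"turn":[0.06,0,0]},
    {"xyz":[0,0,0],"turn":[0.06,0,0]},
    {"xyz":[0,0,0],"turn":[0.06,0,0]},
    {"xyz":[0,0,0],"turn":[0.06,0,0]},
    {"xyz":[0,0,0],"turn":[0.06,0,0]},
    {"xyz":[0,0,0],"turn":[0.06,0,0]}
  ]
}}

```text
clock: 25.55
tcp_pos: [0.6234, 0.0296, 0.2621]
tcp_rot: [-0.205, 0.677, -0.206, -0.676]
force: [1.6, -1.7, 5.3]
opening: 0.0384
```

```bash
python3 - <<'E'
from h import *
stat(2)
E
```

```text
t 25.6 pos [0.6234 0.0297 0.2621] yawCCWdeg -123.79 q7 -2.084 op 0.0383 F [ 1.7753 -1.9261  5.2157] T [-0.5315 -0.1421 -0.0055] sdTz 0.005512740157320475 j7 [-0.002 -0.002]
```

Emit:
{"op": "drive_tool", "data": {
  "commands": [
    {"xyz":[0,0,0],"turn":[0,0,0]},
    {"xyz":[0,0,0],"turn":[0,0,0]},
    {"xyz":[0,0,0],"turn":[0,0,0]},
    {"xyz":[0,0,0],"turn":[0,0,0]},
    {"xyz":[0,0,0],"turn":[0,0,0]},
    {"xyz":[0,0,0],"turn":[0,0,0]},
    {"xyz":[0,0,0],"turn":[0,0,0]},
    {"xyz":[0,0,0],"turn":[0,0,0]},
    {"xyz":[0,0,0],"turn":[0,0,0]},
    {"xyz":[0,0,0],"turn":[0,0,0]}
  ],
  "jaw": -0.4
}}

```text
clock: 26.6
tcp_pos: [0.6228, 0.0307, 0.2618]
tcp_rot: [-0.206, 0.677, -0.206, -0.677]
force: [-0.4, 0.3, 0.4]
opening: 0.06
```

Emit:
{"op": "drive_tool", "data": {
  "commands": [
    {"xyz":[0,0,0],"turn":[0,0,0]},
    {"xyz":[0,0,0],"turn":[0,0,0]},
    {"xyz":[-0.5,0,0],"turn":[0,0,0]},
    {"xyz":[-1.5,0,0],"turn":[0,0,0]},
    {"xyz":[-3,0,0],"turn":[0,0,0]},
    {"xyz":[-5,0,0],"turn":[0,0,0]},
    {"xyz":[-7,0,0],"turn":[0,0,0]},
    {"xyz":[-8,0,0],"turn":[0,0,0]},
    {"xyz":[-8,0,0],"turn":[0,0,0]},
    {"xyz":[-8,0,0],"turn":[0,0,0]}
  ]
}}

```text
clock: 27.6
tcp_pos: [0.6226, 0.0307, 0.3418]
tcp_rot: [0.206, -0.676, 0.206, 0.677]
force: [-0.2, -0.3, -0.6]
opening: 0.0595
```

```bash
python3 - <<'E'
from h import *
from scipy.spatial.transform import Rotation as R
stat(1)
cp=camera_params('wrist');print(cp);np.savez('pics/w3cp.npz',**cp);shot('wrist','w3');s=get_state()
w=np.array(s['tcp_rot']);M=R.from_quat(w[[1,2,3,0]]).as_matrix();print(M);print(M.T@(np.array([.6366,-.0659,.102])-s['tcp_pos']))
E
```

```text
t 27.6 pos [0.6226 0.0307 0.3418] yawCCWdeg -123.81 q7 -2.106 op 0.0595 F [-0.1969 -0.3188 -0.6226] T [-0.0288 -0.0126  0.0244] sdTz 0.0 j7 [-0.002]
{'intrinsics': array([[310.672 ,   0.    , 280.4591],
       [  0.    , 310.672 , 211.3067],
       [  0.    ,   0.    ,   1.    ]]), 'extrinsics': array([[-0.5565, -0.7873, -0.2655,  0.6917],
       [-0.8309,  0.5269,  0.1789, -0.0159],
       [-0.001 ,  0.3202, -0.9474,  0.3113],
       [ 0.    ,  0.    ,  0.    ,  1.    ]])}
[[-0.0013 -0.5565 -0.8308]
 [ 0.     -0.8308  0.5565]
 [-1.      0.0007  0.0011]]
[ 0.2391  0.0722 -0.0658]
```

View pics/w3.png

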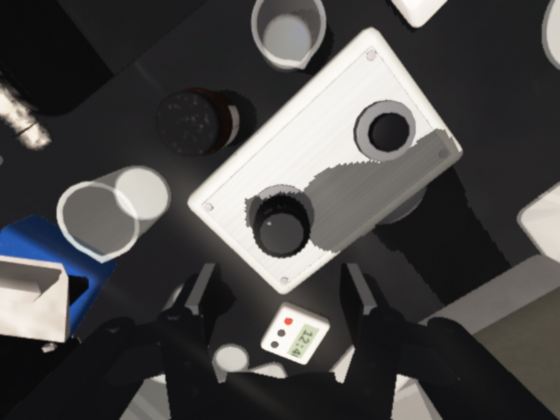

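```bash
python3 - <<'E'
from h import *
cp=np.load('pics/w3cp.npz')
print(ray(cp,(391.5,131.5),.102),ray(cp,(285,236),.116))
E
```

```text
[ 0.6385 -0.0674  0.102 ] [0.6205 0.0283 0.116 ]
```

Emit:
{"op": "drive_tool", "data": {
  "commands": [
    {"xyz":[-1,1,-1],"turn":[0,0,0]},
    {"xyz":[-1,2.5,-2.5],"turn":[0,0,0]},
    {"xyz":[-1,4.5,-4.5],"turn":[0,0,0]},
    {"xyz":[-1,6.5,-6],"turn":[0,0,0]},
    {"xyz":[-1,7.2,-6.6],"turn":[0,0,0]},
    {"xyz":[-1,7.2,-6.6],"turn":[0,0,0]},
    {"xyz":[-1,7.2,-6.6],"turn":[0,0,0]},
    {"xyz":[-1,7.2,-6.6],"turn":[0,0,0]},
    {"xyz":[-1,7.2,-6.6],"turn":[0,0,0]},
    {"xyz":[-1,7.2,-6.6],"turn":[0,0,0]}
  ],
  "jaw": 1
}}

```text
clock: 28.65
tcp_pos: [0.6377, -0.0648, 0.3518]
tcp_rot: [0.205, -0.677, 0.205, 0.677]
force: [-0.9, -0.2, -0.3]
opening: 0.0001
```

```bash
python3 - <<'E'
from h import *
stat(1)
cp=camera_params('wrist');shot('wrist','w4');shot('side','d4')
a=cv2.imread('pics/d4.png')
cv2.imwrite('pics/d4z.png',cv2.resize(a[130:290,220:400],None,fx=4,fy=4,interpolation=cv2.INTER_CUBIC))
E
```

```text
t 28.65 pos [ 0.6377 -0.0648  0.3518] yawCCWdeg -123.73 q7 -1.964 op 0.0001 F [-0.9241 -0.1919 -0.2563] T [-0.0107  0.0042  0.0262] sdTz 0.0 j7 [-0.001]
```

View pics/w4.png

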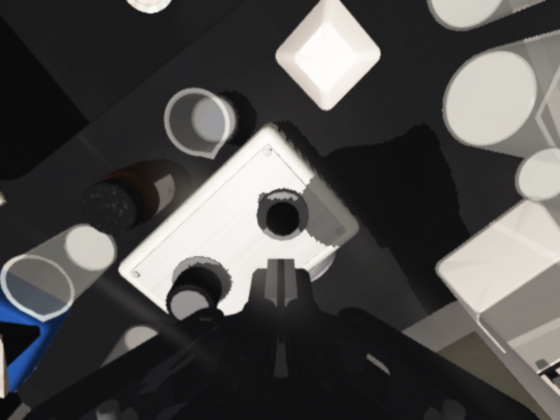

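View pics/d4z.png

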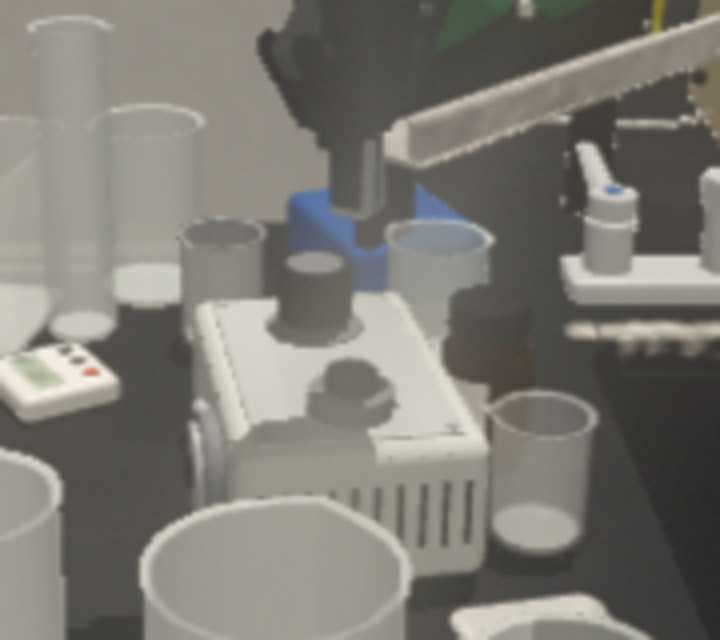

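Emit:
{"op": "drive_tool", "data": {
  "commands": [
    {"xyz":[2,0,0],"turn":[0,0,0]},
    {"xyz":[4,0,0],"turn":[0,0,0]},
    {"xyz":[5.5,0,0],"turn":[0,0,0]},
    {"xyz":[6.3,0,0],"turn":[0,0,0]},
    {"xyz":[6.8,0,0],"turn":[0,0,0]},
    {"xyz":[7.2,0,0],"turn":[0,0,0]},
    {"xyz":[7.4,0,0],"turn":[0,0,0]},
    {"xyz":[7.4,0,0],"turn":[0,0,0]},
    {"xyz":[7.4,0,0],"turn":[0,0,0]},
    {"xyz":[7.4,0,0],"turn":[0,0,0]}
  ]
}}

```text
clock: 29.75
tcp_pos: [0.6378, -0.0659, 0.2782]
tcp_rot: [-0.206, 0.677, -0.206, -0.676]
force: [-0.0, 0.3, -0.8]
opening: -0.0001
```

```bash
python3 - <<'E'
from h import *
stat(2)
shot('scene','s5');shot('side','d5')
a=cv2.imread('pics/d5.png')[150:270,250:370];b=cv2.imread('pics/s5.png')[140:260,240:360]
cv2.imwrite('pics/c5.png',cv2.resize(np.hstack([a,b]),None,fx=3.3,fy=3.3,interpolation=cv2.INTER_CUBIC))
E
```

```text
t 29.8 pos [ 0.6377 -0.0659  0.2781] yawCCWdeg -123.82 q7 -1.946 op 0.0 F [-0.0305  0.2841 -0.5454] T [ 0.0109  0.0124 -0.0155] sdTz 0.012798347601823891 j7 [-0. -0.]
```

View pics/c5.png

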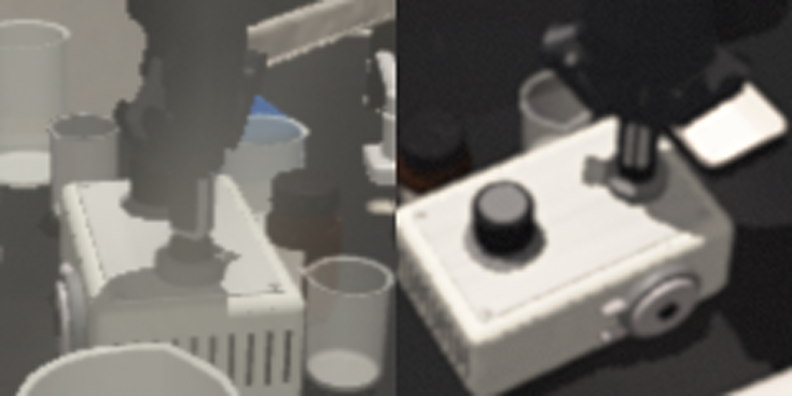

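Emit:
{"op": "drive_tool", "data": {
  "commands": [
    {"xyz":[0.1,0,0],"turn":[0,0,0]},
    {"xyz":[0.2,0,0],"turn":[0,0,0]},
    {"xyz":[0.3,0,0],"turn":[0,0,0]},
    {"xyz":[0.4,0,0],"turn":[0,0,0]},
    {"xyz":[0.5,0,0],"turn":[0,0,0]},
    {"xyz":[0.6,0,0],"turn":[0,0,0]},
    {"xyz":[0.7,0,0],"turn":[0,0,0]},
    {"xyz":[0.8,0,0],"turn":[0,0,0]},
    {"xyz":[0.8,0,0],"turn":[0,0,0]},
    {"xyz":[0.8,0,0],"turn":[0,0,0]}
  ]
}}

```text
clock: 30.9
tcp_pos: [0.6376, -0.0659, 0.2699]
tcp_rot: [-0.206, 0.677, -0.206, -0.677]
force: [-1.5, 1.4, 5.5]
opening: 0.0002
```

```bash
python3 - <<'E'
from h import *
stat(3)
E
```

```text
t 31.0 pos [ 0.6376 -0.0659  0.2698] yawCCWdeg -123.82 q7 -1.944 op -0.0001 F [-1.2765  0.4204  4.8095] T [ 0.0635  0.2802 -0.0046] sdTz 0.0359603416244079 j7 [0. 0. 0.]
```

Emit:
{"op": "drive_tool", "data": {
  "commands": [
    {"xyz":[0.03,0,0],"turn":[0,0,0]},
    {"xyz":[0.06,0,0],"turn":[0,0,0]},
    {"xyz":[0.1,0,0],"turn":[0,0,0]},
    {"xyz":[0.1,0,0],"turn":[0,0,0]},
    {"xyz":[0.1,0,0],"turn":[0,0,0]},
    {"xyz":[0.1,0,0],"turn":[0,0,0]},
    {"xyz":[0.1,0,0],"turn":[0,0,0]},
    {"xyz":[0.1,0,0],"turn":[0,0,0]},
    {"xyz":[0.1,0,0],"turn":[0,0,0]},
    {"xyz":[0.1,0,0],"turn":[0,0,0]}
  ]
}}

```text
clock: 32.0
tcp_pos: [0.6376, -0.0659, 0.2695]
tcp_rot: [-0.206, 0.677, -0.206, -0.676]
force: [-3.1, 0.7, 8.9]
opening: 0.0002
```

```bash
python3 - <<'E'
from h import *
stat(3)
E
```

```text
t 32.1 pos [ 0.6376 -0.0659  0.2695] yawCCWdeg -123.82 q7 -1.944 op 0.0001 F [-3.2278  0.6249  9.2262] T [0.1016 0.5578 0.0105] sdTz 0.033214118037886695 j7 [-0. -0. -0.]
```

Force is 9 N with barely any further travel, so the key has bottomed out. Now I'll release it.

Emit:
{"op": "drive_tool", "data": {
  "commands": [
    {"xyz":[-0.3,0,0],"turn":[0,0,0]},
    {"xyz":[-0.7,0,0],"turn":[0,0,0]},
    {"xyz":[-1.2,0,0],"turn":[0,0,0]},
    {"xyz":[-2.5,0,0],"turn":[0,0,0]},
    {"xyz":[-4.5,0,0],"turn":[0,0,0]},
    {"xyz":[-7,0,0],"turn":[0,0,0]},
    {"xyz":[-10,0,0],"turn":[0,0,0]},
    {"xyz":[-13,0,0],"turn":[0,0,0]},
    {"xyz":[-15,0,0],"turn":[0,0,0]},
    {"xyz":[-15,0,0],"turn":[0,0,0]}
  ]
}}

```text
clock: 33.1
tcp_pos: [0.6385, -0.0662, 0.4228]
tcp_rot: [-0.206, 0.679, -0.205, -0.674]
force: [0.5, 0.5, -0.1]
opening: 0.0002
```

```bash
python3 - <<'E'
from h import *
shot('side','d6');shot('scene','s6');stat(2)
cs=cv2.imread('pics/s6.png');cd=cv2.imread('pics/d6.png')
cv2.imwrite('pics/c6.png',cv2.resize(np.hstack([cs[120:320,180:380],cd[130:330,200:400]]),None,fx=2,fy=2,interpolation=cv2.INTER_CUBIC))
E
```

```text
t 33.25 pos [ 0.6372 -0.0658  0.418 ] yawCCWdeg -123.82 q7 -1.978 op -0.0002 F [-0.6459  0.1305 -0.98  ] T [-0.0014 -0.0221 -0.0088] sdTz 0.019216896478680173 j7 [-0.003 -0.001]
```

View pics/c6.png

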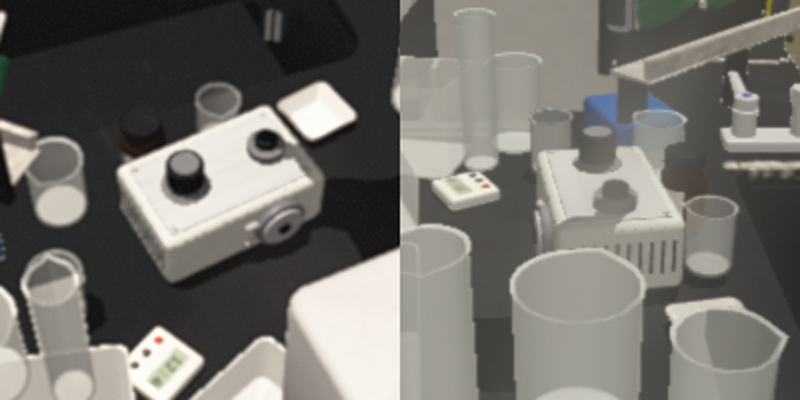

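The pictures show the key back up, and the boat, beakers, jar and timer where they stood at the start. The arm is clear and touching nothing, so I'm handing in.

```bash
python3 - <<'E'
from h import *
print(sign_off())
E
```

```text
the job is handed in; nothing more can be done
None
```

I set the selector to click five, counted from the counter-clockwise stop, then pressed the start key once and let it come back up. I handed in at about 33 s.

- **Finding the stop:** I turned the selector counter-clockwise three clicks. The turning torque was under 0.1 N m at 4° past the earlier clicks, but 0.33 N m at the same point on the third. It then rose to 0.55 N m at 4.75° (about 0.08 rad), below the forced limit. I let go so it settled at click 0, then gripped it again.
- **Five clicks clockwise:** I turned it 5 × 24°. The torque was near zero at each click, and at the fifth it fell through zero as a resting detent should. The grip lagged by about 3.5° over the turn, which is far less than half a click. I let go there so it could settle.
- **Start key:** I pressed it after the selector was released. The force was 4.8 N, then 9.2 N with only 0.3 mm more travel, so it was fully down. The force went back to zero when I lifted off.
- **Disagreement:** the torque readings near the stop did not match between repeats (0.33 N m at 4° first, 0.55 N m at 4.75° later, 0.18 N m on the way back). The fingers probably slipped slightly on the knob, which is why I gripped it again at click 0.
- **Not checked:** I had no independent reading of the click; the count rests on the feel and the angle turned.
- **Last pictures:** the key was up, the things around the pump looked unmoved, and the arm was clear.

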